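Offer up an instrument's access panel over its quarter-turn fastener and hold it shut

TASK

On the instrument housing lying on the bench, first turn the quarter-turn wing fastener clockwise until it lies squarely across the housing, in line with the two marks beside it, so that the panel's slot can pass over it. Then take the access panel by its handle, lower it onto the housing with its slot over the wing, press it down against the sprung gasket until it is fully home, flush on the frame, and finish while still holding it pressed there, the wing still in line with the slot (I will lock it myself). Leave the other things on the bench where they are.

Things in the scene. Friction and masses are not known exactly. Their poses are not given: they have to be found in the camera images.
- housing: Grey sheet-metal instrument housing fixed to the bench, 220 mm along its x, 150 mm along its y, 70 mm high; origin at the centre of its underside, z up. Its flat top is the frame, with a 106 x 82 mm opening at its centre (a circuit board inside). The wing fastener stands on the frame 72 mm from the centre towards +x; two short black marks on the frame beside it, on the line through it along the housing's y, show the aligned direction.
- seat (a point): Centre of the housing's top face (the frame), 70 mm above the bench; axes as the housing's. When the panel is home its underside centre (panel) lies here, panel x along housing x.
- pivot (a point): Where the fastener's vertical turning axis meets the frame's top face, 72 mm along +x from seat; axes as the housing's.
- wing (a point): Point on the fastener's axis at mid-height of the wing, 18 mm above the frame; turns with the wing: its y axis runs along the wing's length, x across its thickness, z up. Steel wing: 30 mm long, 10 mm thick, from 9 to 30 mm above the frame (the top 3 mm tapered to 24 x 6 mm) on a round 8 mm neck. Pinch it across its thickness to turn it.
- fastener (a joint): Angle of the wing in rad: 0 = aligned, the wing along the housing's y (across the housing); positive is anticlockwise seen from above. Starts about 0.7 to 1.3 and turns between stops at -0.25 and 1.6; friction about 0.06 N m, stays where left.
- gasket (a joint): How far the black rubber gasket ring (100 x 76 mm, around the opening) is pressed down, in m: 0 = free, 6 mm proud of the frame; 0.006 = level with the frame (panel home). It is sprung: about 6 N to begin, about 13 N when level; it lifts the panel off again if the panel is let go.
- panel: Loose flat metal access panel, painted grey like the housing, 190 mm along its x, 120 mm along its y, 5 mm thick, about 0.3 kg, starting flat on the bench; origin at the centre of its underside, z up. A slot 17 mm (x) by 37 mm (y) goes through it, centred 72 mm from the centre towards +x.
- handle (a point): Centre of the black bar handle above the panel's centre, 28 mm above the panel's underside; axes as the panel's. Bar 70 mm along the panel's x, 14 mm thick along its y, from 19 to 37 mm above the underside, on a post at each end.
- slot (a point): Centre of the panel's slot, at its underside, 72 mm from the panel's origin along its +x.
- reel: bystander: steel solder reel standing flat, 56 mm across, 30 mm high; origin at its underside
- jar: bystander: small glass jar with steel lid, 44 mm across, 50 mm high; origin at its underside
- pliers: bystander: pliers lying flat, about 150 mm long (jaws to their +x), 55 mm wide, 12 mm high; origin at its underside
- screwdriver: bystander: screwdriver lying down, 190 mm long along its own x, about 30 mm high; origin at its underside
- third_hand: bystander: helping-hand stand with a 90 x 70 mm foot, a post and a 200 mm crossbar along its y, 140 mm high; origin at its underside
- tin: bystander: open sponge tin, 70 x 55 x 18 mm; origin at its underside
There are look-alikes about, which are no part of the job. Leave any red look-alike of the panel alone.

How it is judged:
By the outcome, as a careful person would: the job done as asked, in the order asked, and still so for the second after the job is handed in, while the arm keeps its last pose, push and grip.
It also fails if it takes over 64 s, if anything falls off the work surface, if the arm or the gripper's body presses on something with over 40 N, if the wrist force passes 120 N, or if a joint passes its speed limit or range.

ROBOT

A 6-joint arm with a two-finger parallel gripper is mounted at the origin on the work surface. World frame = base frame: x ahead of the robot, y to its left, z up, the work surface at z = 0. Lengths are in m, angles in degrees, forces in N, time in s.
With the tool pointing down it reaches from about 0.375 to 0.75 m from the base axis. Payload 9 kg.
Tool frame: the origin (TCP) lies where the fingers leave the gripper's body, on its centre line; the fingertips stand 73 mm ahead of it and the grasp point (between the pads) lies 54 mm ahead of it (robot.tip_reach is the distance from the TCP to the fingertips, in m); z points along the fingers, y is the direction in which the jaws open and shut (so a half turn about z gives the same grasp; the last joint's range is limited). The gripper opens to 85 mm and grips with 20 to 120 N. Pads are 22 mm wide; open, the fingers measure 114 mm over their backs; the gripper's body (76 mm by 85 mm) begins 54 mm behind the grasp point. The pads swing forward as they close: fully open they stand 13 mm farther back than shut.
Start: joints at [-82.03, 5.964, 5.575, 89.605, 0, 77.527], TCP at [0.21, -0.562, 0.304] pointing down, gripper open.
Joint ranges: [-171.21, 171.21], [-48.23, 106.86], [-62.78, 66.21], [-105.2, 120.99], [-86.42, 89.51], [-180, 180]. Speed limits (degrees/s): [127.2, 127.2, 147.25, 180, 180, 180].

INTERFACE

Orientations are given as [roll, pitch, yaw] about the fixed x, y, z axes, in that order (R = Rz(yaw) Ry(pitch) Rx(roll)).
In Python, from plant import robot gives the robot as it stands. Calls block until the motion is done:
- robot.move_pose(position, orientation): joint-space move of the TCP to a pose.
- robot.line_to(position, vel=0.15, rotation=None, guard=None): straight line of the TCP; rotation=None keeps the orientation; vel is the mean speed in m/s. With guard (N) it stops when the force on the tool has changed by that much, and returns True; else False.
- robot.goto_joints(angles): joint-space move.
- robot.set_gripper(opening): finger opening in m; the grip force is fixed at half the most; returns when the fingers have stopped.
- robot.pause(seconds).
- robot.ik(position, orientation): joint angles nearest the present ones, or None.
- robot.observe(): the state.
- robot.grab_frame(name): name is "scene" or "top" or "wrist"; returns the picture (400x640x3 uint8, blue, green, red); there is no depth.
- robot.get_calibration(name): a dict with "vertical_fov" (degrees; the focal length in pixels is half the picture's height over the tangent of half this angle, whatever the lens; pixels are square), "cx", "cy" (the principal point, pixels), "rvec" (rotation vector, rad) and "tvec" (3), from world to camera coordinates, as OpenCV has them. Camera axes: x right, y down, z forward; pixel columns grow to the right and rows downward; lengths in m; the calibration is good to about 2 mm. The wrist camera is an equidistant fisheye: a pixel r from the principal point sees the ray r / f radians off the axis. A picture is of the moment at which its call begins: read the wrist's pose just before it. get_calibration takes no time and is no camera call; for the wrist camera it gives the pose at the moment of the call.
A pose or a line that the arm cannot do raises robot.IKError and nothing moves.
- robot.job_done(): hands the job in, once; it reports no verdict.
The state is a dict: "time": time; "q": joint angles; "qvel": joint speeds; "joint_torque": joint torques, N m; "tool_pos": TCP position; "tcp_rot": TCP orientation; "ft_force": force on the tool from outside, world axes, zero at the start; "torque": the same for the moment, N m; "gripper_width": finger opening in m.
Only numpy, scipy, OpenCV 4.12 (cv2) and the standard library are available. Lean on these libraries where they do the work, as an engineer would, in place of code of your own. Each camera call takes 0.05 s, during which the arm holds its last target.

## Working session

There is one attempt and no reset: what is moved stays moved. The work goes in short steps, each a Python script; the robot and the scene stay as the last script left them, time stands still between calls to the robot, and variables do not carry over. Pictures are saved under pics/ and viewed, and the job is handed in when it is done.

```bash
ls; mkdir -p pics; python3 - <<'E'
from plant import robot
import cv2
for n in ["scene","top","wrist"]:
    c=robot.get_calibration(n); print(n,c)
    cv2.imwrite(f"pics/{n}0.png",robot.grab_frame(n))
o=robot.observe();print(o)
E
```

```text
pics
scene {'vertical_fov': 45.55826194120201, 'cx': 312.0707135859398, 'cy': 197.76781085121513, 'rvec': array([ 2.24677472,  1.03233238, -0.36590388]), 'tvec': array([-0.30946612, -0.22707285,  1.7695839 ])}
top {'vertical_fov': 52.272302829057196, 'cx': 314.94409150103445, 'cy': 200.3509349862454, 'rvec': array([ 2.15857898, -2.17845905,  0.12015879]), 'tvec': array([-0.01941343,  0.50484409,  1.09424097])}
wrist {'vertical_fov': 65.70646984690485, 'cx': 318.9931005514777, 'cy': 196.189525497216, 'rvec': array([-2.39380225,  1.66445291,  0.22372102]), 'tvec': array([-0.5990794 , -0.03400191,  0.37792527])}
{'time': 0.15, 'q': array([-8.20309144e+01,  5.99130423e+00,  5.53745629e+00,  8.96058828e+01,
       -2.77821474e-04,  7.75276578e+01]), 'qvel': array([ 0.08244954, -0.11911218,  0.1548726 , -0.10366836, -0.04173428,
        0.06469145]), 'joint_torque': array([ 3.24642264e-03, -5.57362211e+01,  5.04002774e+01,  1.26557177e-02,
       -2.35180514e-04,  2.41678924e-05]), 'tool_pos': array([ 0.20954018, -0.56202004,  0.30329691]), 'tcp_rot': array([-1.79941619e+02, -1.26286853e-02,  2.04414215e+01]), 'ft_force': array([-0.66157133,  0.18719713, -0.28919858]), 'torque': array([-0.06534228,  0.01941938,  0.01565251]), 'gripper_width': 0.08571440314309264}
```

View pics/scene0.png

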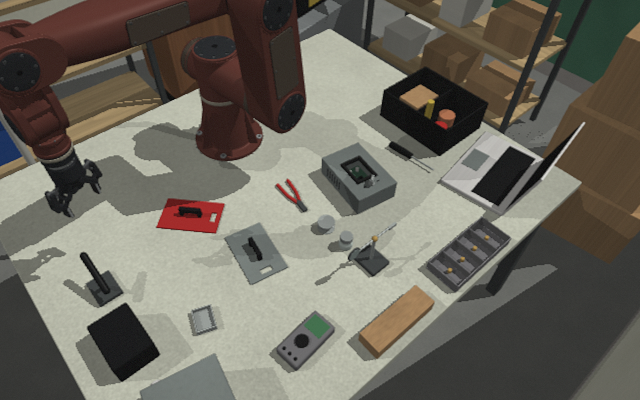

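View pics/top0.png

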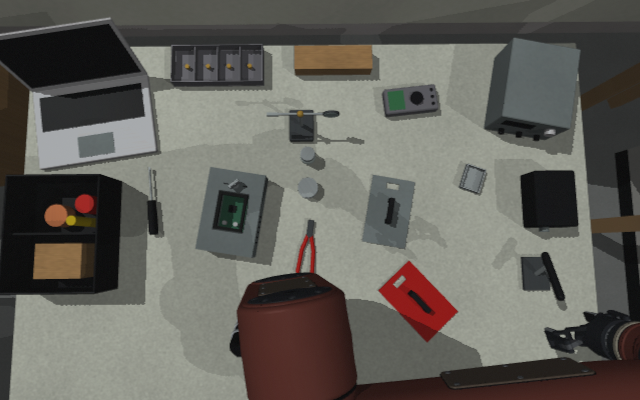

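View pics/wrist0.png

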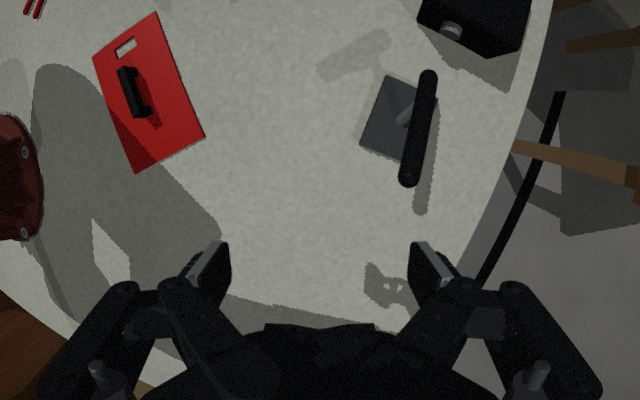

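Top view (image up = +x, right = −y): housing around (233,213) with the fastener near (235,185); grey panel around (389,211) with its slot at (393,187); the red look-alike is at (418,300). I'll enlarge both.

```bash
cat > h.py <<'E'
import numpy as np, cv2
from plant import robot
def K(n):
    c=robot.get_calibration(n); f=200/np.tan(np.radians(c["vertical_fov"]/2)); return c,f
def ray(c,f,px,fish=False):
    u=(np.array(px,float)-[c["cx"],c["cy"]])
    if fish:
        r=np.hypot(*u); th=r/f; d=np.array([*(u/max(r,1e-9)*np.sin(th)),np.cos(th)])
    else: d=np.array([*(u/f),1.])
    R,_=cv2.Rodrigues(c["rvec"]); return -R.T@c["tvec"], R.T@d
def onz(c,f,px,z,fish=False):
    o,d=ray(c,f,px,fish); return (o+d*(z-o[2])/d[2])
def proj(c,f,P,fish=False):
    R,_=cv2.Rodrigues(c["rvec"]); p=R@np.array(P,float)+c["tvec"]
    if fish:
        r=np.hypot(p[0],p[1]); th=np.arctan2(r,p[2]); return np.array([c["cx"],c["cy"]])+f*th*p[:2]/r
    return np.array([c["cx"],c["cy"]])+f*p[:2]/p[2]
def crop(img,x0,y0,w,h,s,fn):
    cv2.imwrite(fn,cv2.resize(img[y0:y0+h,x0:x0+w],None,fx=s,fy=s,interpolation=cv2.INTER_CUBIC))
E
python3 - <<'E'
from h import *
i=cv2.imread("pics/top0.png")
crop(i,190,160,90,105,5.5,"pics/th.png")
crop(i,355,165,70,90,6,"pics/tp.png")
E
```

```text
(no output)
```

View pics/th.png

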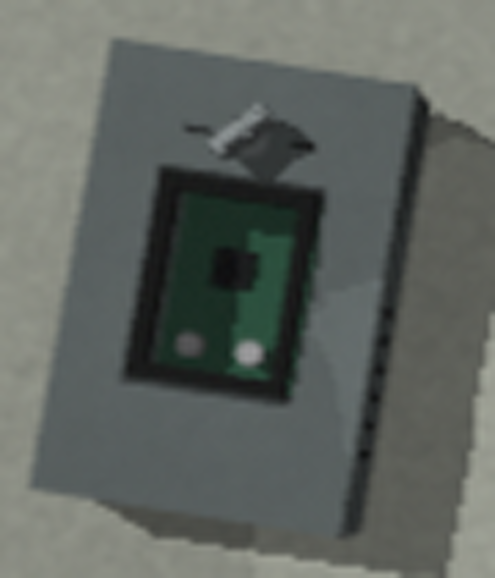

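View pics/tp.png

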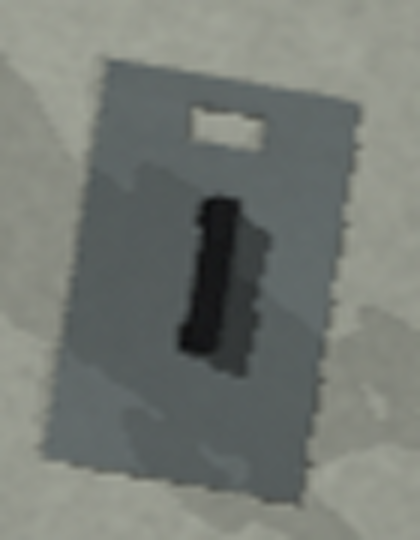

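```bash
cat > fit.py <<'E'
from h import *
from scipy.optimize import least_squares
def fitrect(n,pts,s,off,L,W,z):
    # pts: (+x,+y),(+x,-y),(-x,-y),(-x,+y)
    c,f=K(n); w=np.array([onz(c,f,((np.array(p)+.5)/s-.5+off),z)[:2] for p in pts])
    m=np.array([[1,1],[1,-1],[-1,-1],[-1,1]])*[L/2,W/2]
    def R(t): return np.array([[np.cos(t),-np.sin(t)],[np.sin(t),np.cos(t)]])
    r=least_squares(lambda p:(m@R(p[2]).T+p[:2]-w).ravel(),[*w.mean(0),-.15])
    print("sides",[np.linalg.norm(w[i]-w[(i+1)%4]).round(4) for i in range(4)])
    print("pose",r.x[:2].round(4),np.degrees(r.x[2]).round(2),"res mm",(r.fun*1e3).round(1)); return r.x
E
python3 - <<'E'
from fit import *
h=fitrect("top",[(112,38),(420,87),(350,537),(30,488)],5.5,[190,160],.22,.15,.07)
p=fitrect("top",[(105,58),(360,103),(300,505),(42,458)],6,[355,165],.19,.12,.005)
c,f=K("top")
t=h[2];pv=h[:2]+.072*np.array([np.cos(t),np.sin(t)]);print("pivot",pv)
for q in [(215,145),(262,108)]:
    print(onz(c,f,(np.array(q)+.5)/5.5-.5+[190,160],.098))
for q in [(185,127),(312,148)]: print("mark",onz(c,f,(np.array(q)+.5)/5.5-.5+[190,160],.07))
for q in [(221,200),(197,355)]: print("handle",onz(c,f,(np.array(q)+.5)/6-.5+[355,165],.037))
E
```

```text
sides [np.float64(0.1514), np.float64(0.2179), np.float64(0.1538), np.float64(0.2191)]
pose [0.4727 0.1974] -9.04 res mm [-0.2 -1.   1.6  0.1 -0.2  2.3 -1.2 -1.4]
sides [np.float64(0.1215), np.float64(0.1905), np.float64(0.1209), np.float64(0.1902)]
pose [ 0.4748 -0.229 ] -10.43 res mm [-0.6 -0.9  0.2  0.5  0.7  0.6 -0.3 -0.2]
pivot [0.54380044 0.18606134]
[0.53644653 0.19877151 0.098     ]
[0.5538305 0.1769039 0.098    ]
mark [0.54939966 0.21919454 0.07      ]
mark [0.5386249  0.15784581 0.07      ]
handle [ 0.50838149 -0.23279314  0.037     ]
handle [ 0.4380116  -0.21987361  0.037     ]
```

```bash
python3 - <<'E'
from h import *
print(robot.tip_reach)
a=np.degrees(np.arctan2(.0219,-.0174)); print(a)
q=robot.ik([.5438,.186,.27],[180,0,a]);print(q)
robot.move_pose([.5438,.186,.27],[180,0,a])
o=robot.observe();print(o["time"],o["q"].round(1),o["tool_pos"],o["tcp_rot"])
c,f=K("wrist");R,_=cv2.Rodrigues(c["rvec"]);print("cam",-R.T@c["tvec"],R[2])
np.savez("w1.npz",**c)
i=robot.grab_frame("wrist");cv2.imwrite("pics/w1.png",i)
cv2.imwrite("pics/t1.png",robot.grab_frame("top"))
print(proj(c,f,[.5438,.186,.07],True))
E
```

```text
0.0726
128.46786331214756
[ 5.85049315  1.29025052 -2.80342159 85.90632789  0.         57.38262983]
3.0333 [ 5.8  1.3 -2.8 85.9 -0.  57.4] [0.54408283 0.18533306 0.26996698] [-1.79998682e+02  6.29078597e-03  1.28394465e+02]
cam [0.50191195 0.23745036 0.33975769] [ 0.16316614 -0.20653036 -0.96473935]
[320.08019283 188.38178357]
```

View pics/w1.png

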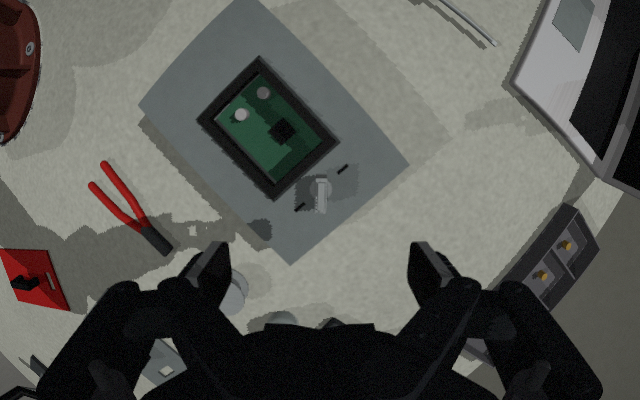

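Wrist view: housing clear, wing at about (321,195), marks at (342,169) and (300,207), frame corners at (138,104), (409,165), (291,265).

```bash
python3 - <<'E'
import cv2
from h import crop
i=cv2.imread("pics/w1.png"); crop(i,270,140,100,80,8,"pics/w1c.png")
crop(i,130,0,290,270,2.2,"pics/w1d.png")
E
```

```text
(no output)
```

View pics/w1c.png

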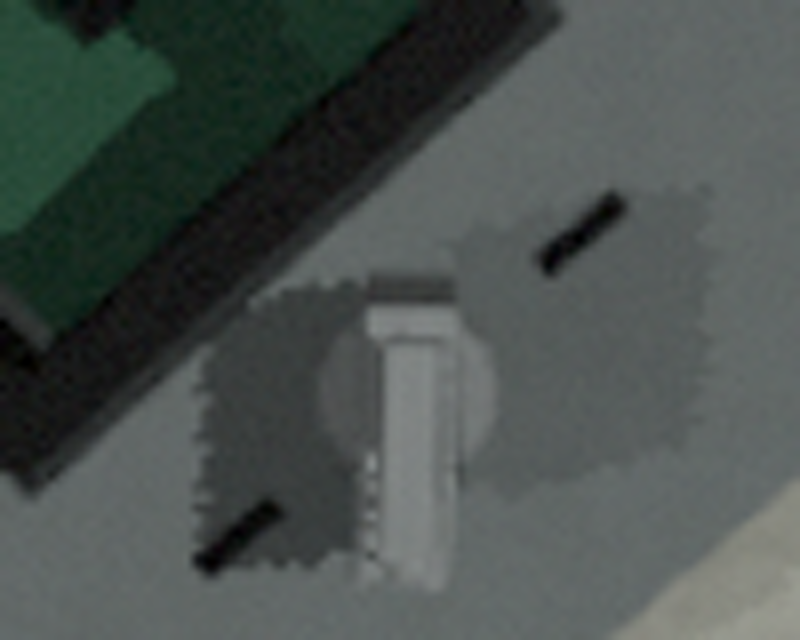

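View pics/w1d.png

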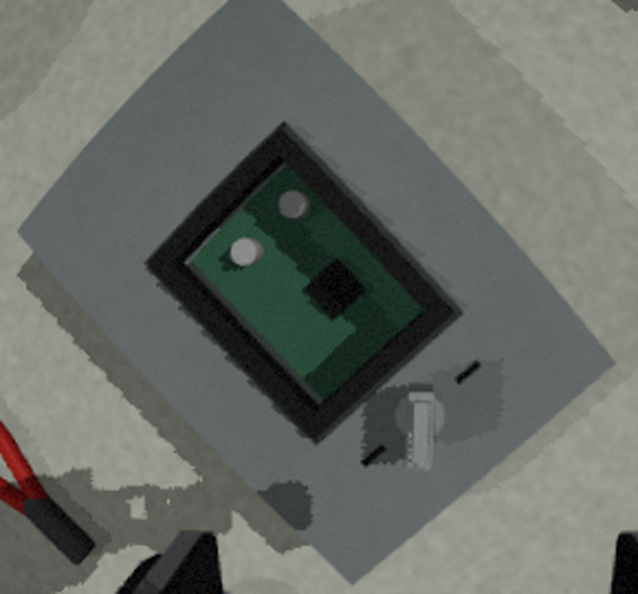

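```bash
python3 - <<'E'
from h import *
c=dict(np.load("w1.npz")); f=200/np.tan(np.radians(c["vertical_fov"]/2))
def W(p,s,off,z): return onz(c,f,(np.array(p)+.5)/s-.5+np.array(off),z,True)[:2]
C=lambda p,z=.07:W(p,8,[270,140],z); D=lambda p,z=.07:W(p,2.2,[130,0],z)
m=[C(p) for p in [(543,268),(620,200),(207,568),(278,510)]]
m1=(m[0]+m[1])/2;m2=(m[2]+m[3])/2; d=m1-m2
print("marks mid",(m1+m2)/2, np.linalg.norm(d), np.degrees(np.arctan2(*d[::-1]))-90)
t=[C(p,.1) for p in [(411,340),(409,585)]]; d=t[0]-t[1]
print("wing mid",sum(t)/2,np.linalg.norm(d),np.degrees(np.arctan2(*d[::-1])))
b=C((408,393)) ;print("base disc",b)
fr=[D(p) for p in [(613,362),(352,583),(18,232)]]
for i in (0,1): 
    d=fr[i+1]-fr[i]; print("frame",fr[i],np.linalg.norm(d),np.degrees(np.arctan2(*d[::-1])))
print("centre from diag",(fr[0]+fr[2])/2)
g=[D(p,.076) for p in [(285,122),(462,312),(316,442),(147,264)]]
print("gasket",sum(g)/4,[np.linalg.norm(g[i]-g[(i+1)%4]) for i in range(4)], [np.degrees(np.arctan2(*(g[(i+1)%4]-g[i])[::-1])) for i in range(4)])
E
```

```text
marks mid [0.54412641 0.18652476] 0.05191805050265228 -8.824262836339344
wing mid [0.54432941 0.1861179 ] 0.025552935700034654 127.96146177630476
base disc [0.54431477 0.18604689]
frame [0.59246656 0.25341654] 0.1481970732950939 -99.41238640816273
frame [0.56823052 0.10721467] 0.21764726071341445 170.6269303500007
centre from diag [0.47297783 0.19803886]
gasket [0.47377157 0.19946444] [np.float64(0.1019123214977729), np.float64(0.0784419223870142), np.float64(0.10089351322181044), np.float64(0.07901028798181564)] [np.float64(-9.604601038200396), np.float64(-99.794724532406), np.float64(170.7163351022685), np.float64(80.9466075397487)]
```

```bash
python3 - <<'E'
from h import *
a=128.0; p=[.5442,.1863]
robot.set_gripper(.035)
robot.line_to(p+[.18],vel=.15,rotation=[180,0,a])
print(robot.line_to(p+[.153],vel=.06,guard=8))
o=robot.observe();print(o["time"],o["tool_pos"],o["ft_force"],o["gripper_width"])
cv2.imwrite("pics/w2.png",robot.grab_frame("wrist"))
cv2.imwrite("pics/s2.png",robot.grab_frame("scene"))
E
```

```text
False
5.025 [0.54408811 0.18628054 0.15284464] [-1.12313893  0.17856237  0.54104325] 0.034716082562723224
```

View pics/w2.png

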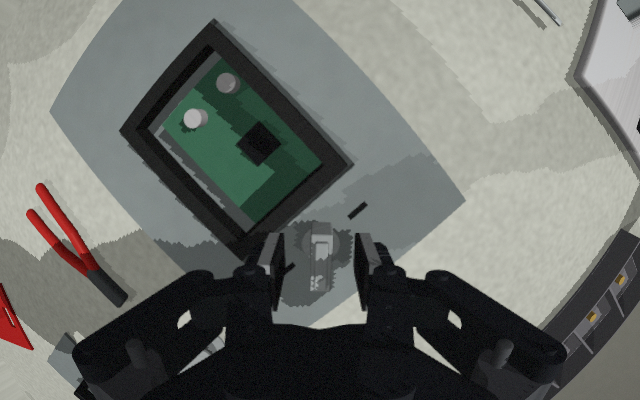

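The wing (about 320,262) stands between the pads (275 and 362), parallel to them. Close and turn.

```bash
python3 - <<'E'
from h import *
p=[.5442,.1863,.153]
robot.set_gripper(0.0)
o=robot.observe();print(o["time"],o["tool_pos"],o["ft_force"],o["gripper_width"])
robot.line_to(p,vel=.02,rotation=[180,0,104]) if False else None
for a in (112,96,80.8):
    robot.line_to(p,rotation=[180,0,a])
    o=robot.observe();print(o["time"],o["tool_pos"],o["tcp_rot"][2],o["ft_force"],o["torque"],o["gripper_width"])
robot.set_gripper(.035)
robot.line_to([.5442,.1863,.27])
c,f=K("wrist");np.savez("w3.npz",**c)
i=robot.grab_frame("wrist");cv2.imwrite("pics/w3.png",i)
m=proj(c,f,[.5442,.1863,.08],True);print(m,robot.observe()["time"])
x,y=int(m[0])-50,int(m[1])-40;print(x,y);crop(i,x,y,100,80,8,"pics/w3c.png")
E
```

```text
5.475 [0.54460123 0.18649236 0.15356117] [1.91187332 1.93782009 3.0697536 ] 0.008329530732336993
5.9083 [0.54460691 0.18647923 0.15355225] 112.18763668128581 [1.06623782 2.96483501 5.19604786] [ 0.59245262 -0.32159356 -0.08883619] 0.008327747612740929
6.3417 [0.54463662 0.18649167 0.15356228] 96.25006591455565 [1.63720962 2.52291087 6.14279683] [ 0.62471292 -0.33623818 -0.02480962] 0.008490731625484662
6.7583 [0.54465616 0.18650013 0.15354303] 81.05336503204576 [1.13851239 3.73691071 5.22694045] [ 0.62025474 -0.34291187 -0.08189695] 0.008050937953804923
[320.79981626 191.32240917] 8.1167
270 151
```

View pics/w3c.png

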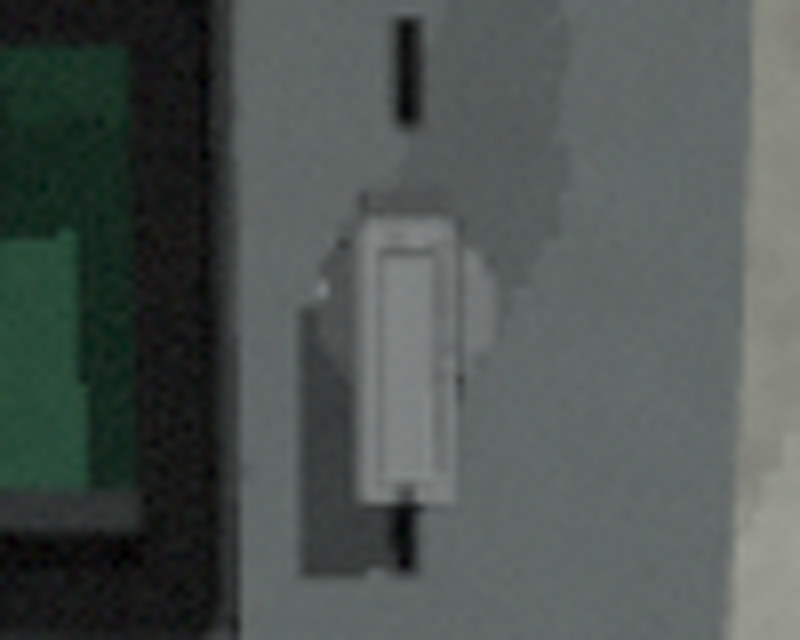

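Wing lies in line with both marks (mark columns 407/402, wing centre 409/407 in the crop). Now the panel; look at it from above.

```bash
python3 - <<'E'
from h import *
robot.set_gripper(.085)
print(robot.ik([.474,-.227,.25],[180,0,169.6]))
robot.move_pose([.474,-.227,.25],[180,0,169.6])
o=robot.observe();print(o["time"],o["q"].round(1),o["tool_pos"],o["tcp_rot"])
c,f=K("wrist");np.savez("w4.npz",**c)
i=robot.grab_frame("wrist");cv2.imwrite("pics/w4.png",i)
E
```

```text
[-39.86617765  -7.31658035 -13.20905061  84.10752974   0.
 -29.46617765]
10.6833 [-39.8  -7.3 -13.2  84.1   0.  -29.4] [ 0.4742005  -0.22665979  0.25007313] [1.79997815e+02 7.05293078e-03 1.69603365e+02]
```

View pics/w4.png

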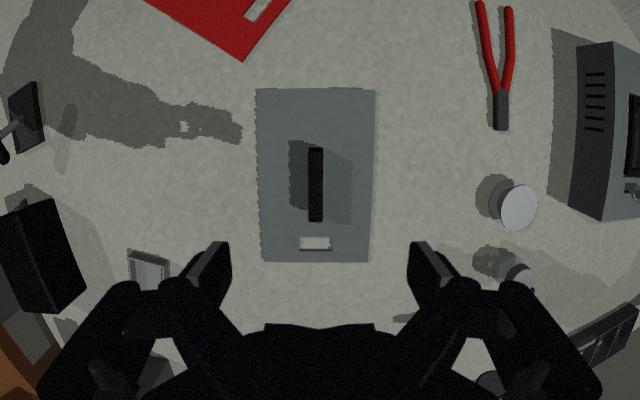

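```bash
python3 - <<'E'
import cv2
from h import crop
i=cv2.imread("pics/w4.png"); crop(i,245,75,145,200,3,"pics/w4c.png")
E
```

```text
(no output)
```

View pics/w4c.png

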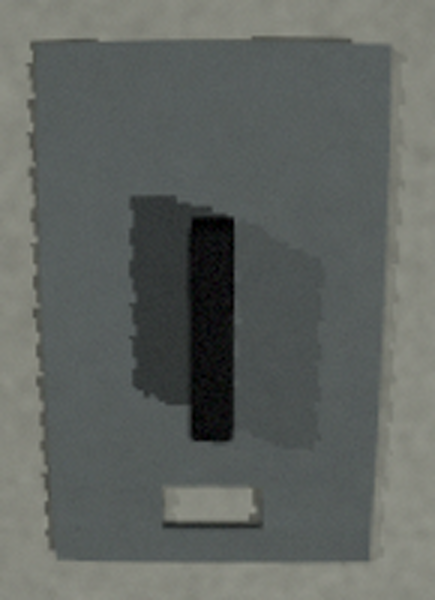

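```bash
python3 - <<'E'
from h import *
from scipy.optimize import least_squares
c=dict(np.load("w4.npz")); f=200/np.tan(np.radians(c["vertical_fov"]/2))
D=lambda p,z:onz(c,f,(np.array(p)+.5)/3-.5+np.array([245,75]),z,True)[:2]
w=np.array([D(p,.005) for p in [(368,560),(54,559),(33,41),(390,44)]])
print([np.linalg.norm(w[i]-w[(i+1)%4]).round(4) for i in range(4)])
m=np.array([[1,1],[1,-1],[-1,-1],[-1,1]])*[.095,.06]
R=lambda t:np.array([[np.cos(t),-np.sin(t)],[np.sin(t),np.cos(t)]])
r=least_squares(lambda p:(m@R(p[2]).T+p[:2]-w).ravel(),[*w.mean(0),-.15])
print(r.x[:2],np.degrees(r.x[2]),(r.fun*1e3).round(1))
h=[D(p,.037) for p in [(212,439),(213,219)]];d=h[0]-h[1]
print("handle",sum(h)/2,np.linalg.norm(d),np.degrees(np.arctan2(*d[::-1])))
print("slot",D((211,506),.004), r.x[:2]+.072*np.array([np.cos(r.x[2]),np.sin(r.x[2])]))
E
```

```text
[np.float64(0.1201), np.float64(0.1904), np.float64(0.1204), np.float64(0.1892)]
[ 0.47421258 -0.2313195 ] -10.732199344619552 [ 0.2 -0.2 -0.1 -0.   0.4  0.2 -0.5 -0. ]
handle [ 0.47280833 -0.23002425] 0.07096243582713535 -10.882600435846651
slot [ 0.54523797 -0.24457954] [ 0.54495318 -0.24472725]
```

```bash
python3 - <<'E'
from h import *
p=[.4738,-.2307];a=169.3
robot.line_to(p+[.13],rotation=[180,0,a])
print(robot.line_to(p+[.086],vel=.08,guard=8))
robot.set_gripper(0)
o=robot.observe();print(o["time"],o["tool_pos"],o["tcp_rot"],o["ft_force"],o["gripper_width"])
robot.line_to(p+[.12],vel=.06)
robot.pause(.2)
o=robot.observe();print(o["time"],o["tool_pos"],o["tcp_rot"],o["ft_force"],o["torque"],o["gripper_width"])
c,f=K("wrist");np.savez("w5.npz",**c)
cv2.imwrite("pics/w5.png",robot.grab_frame("wrist"))
cv2.imwrite("pics/s5.png",robot.grab_frame("scene"))
E
```

```text
False
13.0333 [ 0.47396753 -0.2307357   0.08629719] [-1.79997270e+02  2.34533132e-02  1.69304729e+02] [-0.5892803   1.1074171   3.46342196] 0.012980540880417056
13.95 [ 0.47357906 -0.23050993  0.1195183 ] [ 1.79978313e+02 -3.97228796e-02  1.69301303e+02] [ 0.24928539  0.09396989 -3.60768896] [ 0.03106323  0.06291075 -0.05124289] 0.012996288896896522
```

View pics/w5.png

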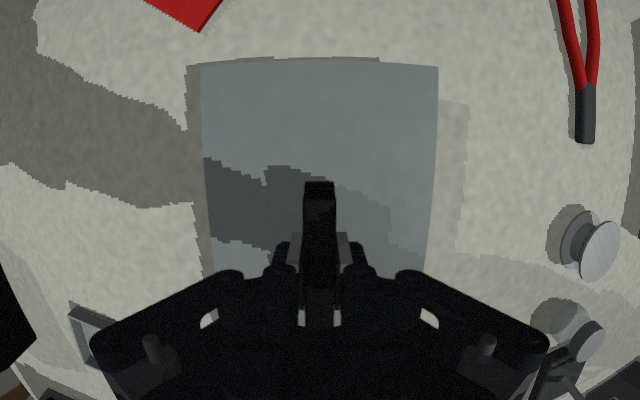

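View pics/s5.png

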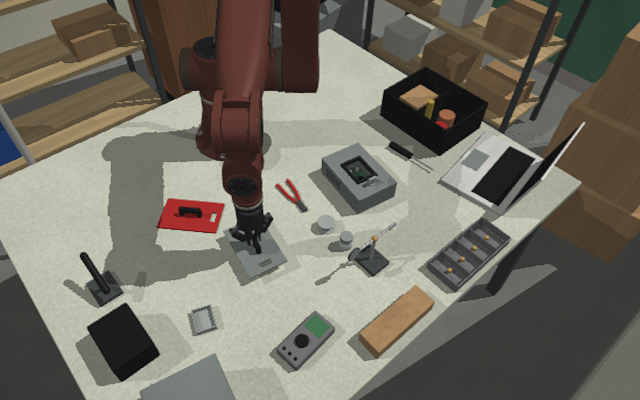

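The panel hangs level, gripped centrally; its near-edge corners are at about (201,66) and (438,67). Check its pose in the hand.

```bash
python3 - <<'E'
from h import *
c=dict(np.load("w5.npz")); f=200/np.tan(np.radians(c["vertical_fov"]/2))
z=.1195-.0863+.005
a=onz(c,f,(201,66),z,True)[:2];b=onz(c,f,(438,67),z,True)[:2];d=b-a
t=np.arctan2(d[1],d[0])-np.pi/2;print(np.linalg.norm(d),np.degrees(t))
print("origin",(a+b)/2+.095*np.array([np.cos(t),np.sin(t)]))
E
```

```text
0.11935577694294365 -10.995711882761542
origin [ 0.47461996 -0.23101508]
```

```bash
python3 - <<'E'
from h import *
robot.line_to([.4738,-.2307,.245],vel=.15)
robot.line_to([.4727,.1978,.245],vel=.15,rotation=[180,0,170.85])
robot.line_to([.4727,.1978,.205],vel=.1)
robot.pause(.3)
o=robot.observe();print(o["time"],o["tool_pos"],o["tcp_rot"],o["ft_force"],o["torque"],o["gripper_width"])
for n in("wrist","top","scene"):
    c,f=K(n); np.savez(f"6{n}.npz",**c); cv2.imwrite(f"pics/{n}6.png",robot.grab_frame(n))
i=cv2.imread("pics/top6.png");crop(i,180,140,110,130,4.5,"pics/t6c.png")
E
```

```text
18.8917 [0.47297752 0.19785273 0.20556618] [1.79985638e+02 4.88051918e-02 1.70853238e+02] [ 0.43844037  0.27956539 -3.35387465] [0.02304913 0.00431411 0.02117434] 0.013105270882626136
```

View pics/t6c.png

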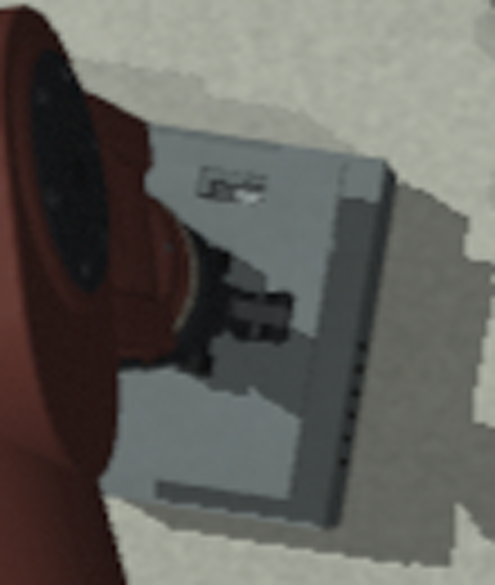

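View pics/wrist6.png

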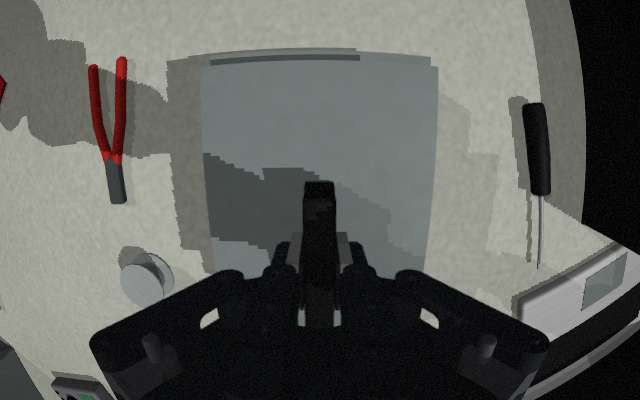

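View pics/scene6.png

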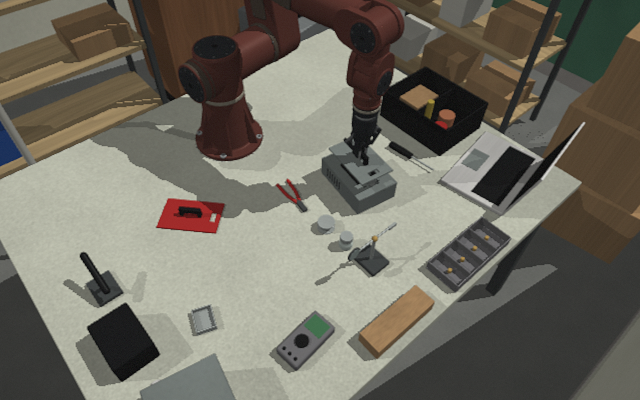

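```bash
python3 - <<'E'
from h import *
c,f=K("top")
for q in [(234,186)]:print("slot",onz(c,f,(np.array(q)+.5)/4.5-.5+[180,140],.1225))
i=cv2.imread("pics/top6.png");crop(i,215,165,35,30,16,"pics/t6d.png")
print(robot.line_to([.4727,.1978,.180],vel=.05,guard=5))
o=robot.observe();print(o["time"],o["tool_pos"],o["ft_force"],o["torque"])
i=robot.grab_frame("top");crop(i,215,165,35,30,16,"pics/t7d.png")
E
```

```text
slot [0.54561347 0.18643678 0.1225    ]
False
19.6917 [0.4726548  0.1977768  0.17994705] [-0.05113969  0.09520105 -3.2831488 ] [ 0.05378426 -0.03983474  0.01089092]
```

View pics/t7d.png

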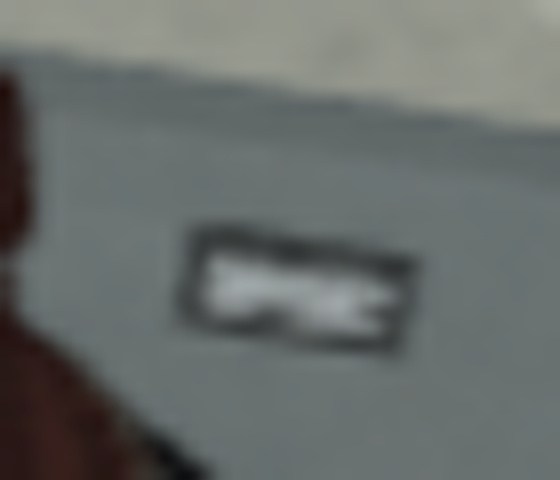

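The wing shows inside the slot with clearance all round. Lower and press in steps.

```bash
python3 - <<'E'
from h import *
print(robot.line_to([.4727,.1978,.166],vel=.05,guard=6))
for z in [.163,.160,.158,.157,.156,.155,.154,.153,.152,.151,.150,.149,.148]:
    robot.line_to([.4727,.1978,z],vel=.02); robot.pause(.15)
    o=robot.observe();print(z,o["time"].__round__(2),o["tool_pos"].round(5),o["ft_force"].round(2),o["torque"].round(2),o["gripper_width"].__round__(4))
    if o["ft_force"][2]>22: break
E
```

```text
False
0.163 20.62 [0.47278 0.1978  0.16314] [ 0.54 -0.5  -3.52] [ 0.01  0.01 -0.  ] 0.0129
0.16 21.07 [0.47297 0.19784 0.16049] [-1.17 -0.23  4.42] [0.   0.2  0.05] 0.013
0.158 21.48 [0.47301 0.19785 0.1586 ] [-1.46 -0.26  7.12] [-0.06  0.41  0.01] 0.0125
0.157 21.88 [0.473   0.19786 0.15771] [-2.79 -0.47  7.  ] [-0.09  0.47 -0.02] 0.0127
0.156 22.27 [0.473   0.19785 0.15681] [-3.21 -0.35  8.17] [-0.1   0.56 -0.06] 0.013
0.155 22.68 [0.473   0.19785 0.15628] [-4.52 -0.95 13.43] [-0.17  0.99 -0.01] 0.0127
0.154 23.07 [0.473   0.19787 0.15626] [-9.9  -0.87 21.33] [-0.43  1.94 -0.  ] 0.0129
0.153 23.48 [0.47298 0.19789 0.15623] [-13.62  -3.55  30.49] [-0.63  2.75 -0.05] 0.0132
```

```bash
python3 - <<'E'
from h import *
o=robot.observe();print(o["tcp_rot"])
for n in("wrist","top","scene"):
    cv2.imwrite(f"pics/{n}8.png",robot.grab_frame(n))
i=cv2.imread("pics/top8.png");crop(i,180,150,100,115,5,"pics/t8c.png")
i=cv2.imread("pics/scene8.png");crop(i,310,130,95,85,8,"pics/s8c.png")
E
```

```text
[1.79995008e+02 1.02271005e-01 1.70867249e+02]
```

View pics/t8c.png

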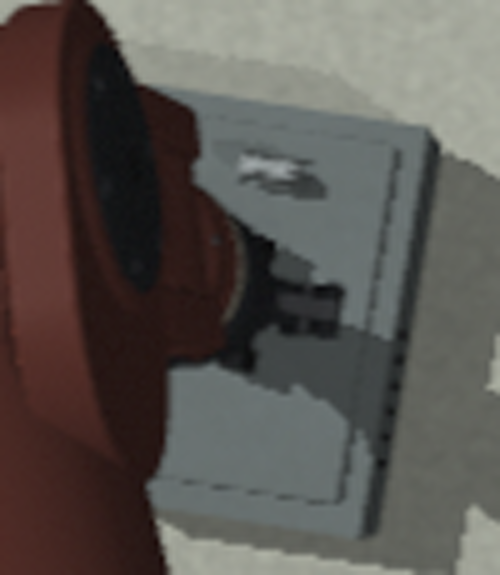

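View pics/s8c.png

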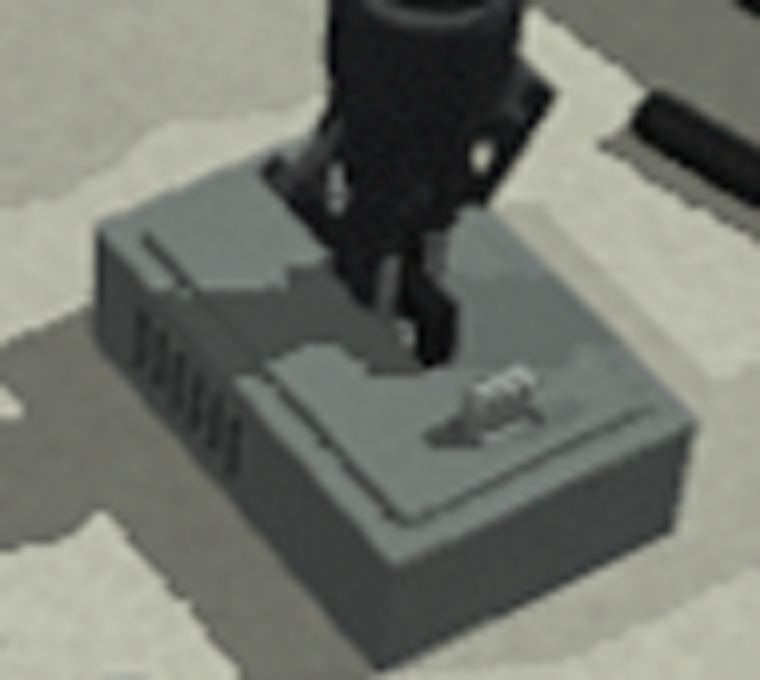

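View pics/wrist8.png

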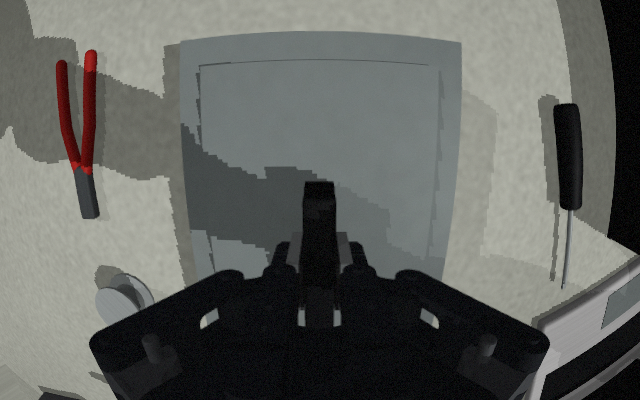

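Panel border is even all round, and the wing stands through the slot, in line with it. A last steadiness check, then hand in.

```bash
python3 - <<'E'
from h import *
robot.pause(.6)
o=robot.observe();print(o["time"],o["tool_pos"],o["tcp_rot"],o["ft_force"],o["gripper_width"])
robot.job_done()
E
```

```text
24.225 [0.47300368 0.19787129 0.15623847] [1.79993983e+02 1.03661504e-01 1.70863974e+02] [-14.69349477  -2.65152765  31.09465302] 0.012916067877987594
the job is handed in; nothing more can be done
```

I finished the job and handed it in at about 24 s of the 64 s allowed, with the arm still holding the panel pressed home.

- **Wing fastener:** I turned it clockwise from about 47° to aligned. The close-up showed it in line with both marks, to within about a degree.
- **Panel:** I gripped the grey panel by its handle, lowered it with the slot over the wing and pressed it against the gasket. It stopped hard with the TCP at 0.1562 m, against 0.1563 m expected for home. The last reading was about 31 N upward on the tool and steady. The pictures show an even border around the panel and the wing standing through the slot, in line with it.
- **Other objects:** I touched nothing else on the bench, including the red look-alike.

**One oddity:** a sideways force of about 15 N built up while pressing. I put it down to the arm's compliance, since the panel did not shift and the tool stayed within 0.1° of vertical. I did not correct it.

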